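Steady the rocking bed plate

ROBOT

A 7-joint arm with a two-finger parallel gripper is mounted at the origin on the work surface. World frame = base frame: x ahead of the robot, y to its left, z up, the work surface at z = 0. Lengths are in m, angles in degrees, forces in N, time in s.
With the tool pointing down it reaches from about 0.425 to 0.925 m from the base axis. Payload 6.8 kg.
Tool frame: the origin (TCP) lies between the finger pads; the fingertips stand 25 mm ahead of it and the grasp point (between the pads) lies 6 mm ahead of it; z points along the fingers, y is the line along which they close (so a half turn about z gives the same grasp; the last joint's range is limited). The gripper opens to 88 mm and grips with 3 to 60 N. Pads are 20 mm wide; open, the fingers measure 115 mm over their backs; the gripper's body (75 mm by 178 mm) begins 61 mm behind the grasp point.
Start: joints at [61.186, 27.33, 1.283, 89.118, -0.659, 63.558, -4.761], TCP at [0.26, -0.623, 0.22] pointing down, gripper open.
Joint ranges: [-169.35, 169.35], [-19.33, 120.38], [-80.79, 83.38], [13.8, 139.57], [-78.32, 258.32], [9.67, 109.79], [-169.56, 169.56]. Speed limits (degrees/s): [136.94, 136.94, 180, 180, 180, 180, 180].

INTERFACE

Orientations are given as [roll, pitch, yaw] about the fixed x, y, z axes, in that order (R = Rz(yaw) Ry(pitch) Rx(roll)).
In Python, from cell import env, cams, ticket gives the robot as it stands. The module is installed in compiled form; this text tells all that it offers.
- The arm moves only by the tool play_rows, never from a script. Its argument "targets" is text: rows parted by semicolons, each of 5 numbers parted by spaces: the opening, from 0 (shut) to 1 (fully open), then the shift along the world's x, y, z in mm, then the turn about the world's z in rad. A call has exactly 5 rows; each row is the pose to reach, as a shift and turn from the pose commanded when the call began; what a row does not reach only later rows make up. A row lasts 1/12 s, in which the tool goes at most 41.7 mm and 7.16 degrees, less where a joint would pass 70% of its speed; a pose out of reach is approached as far as the arm can. A call with a gripper value outside its range is refused whole. The fingers move at their own pace and stop on an object; "newtons" is the grip in N (left out, the last holds). Time passes only in rows, so rows that repeat a pose let the fingers close, or fill a call up. It gives the time, the measured TCP pose, the force, the opening and the grip force at its end, in the units of the state.
- env.get_state(): the state, without advancing time (a new reading comes with each control period).
- cams.camera(name): name is "scene" or "side" or "wrist"; returns a dict with "pixels" (480x640x3 uint8, blue, green, red), "vfov" (degrees; the focal length in pixels is half the picture's height over the tangent of half this angle, whatever the lens; pixels are square), "cx", "cy" (the principal point, pixels), "k1" (the pictures are not rectified: a ray, as slopes to the right and down, at radius r is drawn at 1 + k1 r^2 times it, then the intrinsics apply), "R" (3x3) and "t" (3): a world point X has camera coordinates R X + t; the wrist camera has in their place "tool_from_camera" (4x4, takes a point from camera to tool coordinates, whose origin is the TCP and whose axes are the flange's). Camera axes: x right, y down, z forward; pixel columns grow to the right and rows downward; lengths in m; the calibration is good to about 2 mm. A picture is of the moment at which its call begins: read the wrist's pose just before it. There is no depth.
- ticket.finish_job(): hands the job in; it is judged then, once.
The state is a dict: "t": time; "q": joint angles; "dq": joint speeds; "effort": joint torques, N m; "ee_pos": TCP position; "tcp_rot": TCP orientation; "force": force on the tool from outside, world axes, zero at the start; "moment": the same for the moment, N m; "width": finger opening in m; "grip_force": force on a finger pad.
Only numpy, scipy, OpenCV 4.12 (cv2) and the standard library are available. Lean on these libraries where they do the work, as an engineer would, in place of code of your own. Each camera call takes 0.05 s, during which the arm holds its last target. There are 200 camera calls.

TASK

The metal bed plate of the block-printing jig is unsteady at one corner. Press down on its corners one after another until you find the one that gives, then press that corner's shim tail down flat, leaving the other three shims sticking up. Use only the fingertips: do not lift the plate or shift it about, and leave the things around it alone.

Things in the scene. Friction and masses are not known exactly. Their poses are not given: they have to be found in the camera images.
- base: plywood base board of a block-printing jig, 210 x 330 x 12 mm, fixed to the bench. Origin: centre of its underside, on the bench top; x along the 210 mm side, away from the robot (far = +x); y along the 330 mm side (left = +y); z up. It is turned up to 17 degrees either way.
- plate: loose aluminium plate, 160 (x) x 180 (y) x 10 mm, 0.85 kg, level on four hidden feet, axes as the board's. Origin: centre of its underside, 24 mm above the bench; top face at 34 mm. On its middle a fixed lino block, 70 x 80 mm, 10 mm high. Three corners are firm; one, which is not known, is sprung: gives from about 2 N, is on its stop by about 4 N, 4 to 5 mm lower, and comes back up
- corner_near_left (a point): place to press at the near left corner: on the plate's top face, 20 mm in from both edges (plate x -60, y +70 mm)
- corner_near_right (a point): place to press at the near right corner: on the plate's top face, 20 mm in from both edges (plate x -60, y -70 mm)
- corner_far_left (a point): place to press at the far left corner: on the plate's top face, 20 mm in from both edges (plate x +60, y +70 mm)
- corner_far_right (a point): place to press at the far right corner: on the plate's top face, 20 mm in from both edges (plate x +60, y -70 mm)
- shim_near_left (a joint): near left corner's shim: steel leaf 22 mm wide, 3 thick, hinged at the plate's edge (base x -45, y +93, z 16.5 mm); its 50 mm tail points to base +y, sloping up. In rad: 0 = tail 0.5 rad up, 0.5 = flat on its rest, at a stop. Pressing it flat raises a nose that props the corner. Stiff hinge, stays as left; about 6 N on its tail point moves it
- shim_near_left_tail (a point): on the upper face of the near left shim's tail, 42 mm out from its hinge, where to press; 18 mm above the bench when flat, about 36 to 39 mm with the tail up. Moves with the tail
- shim_near_right (a joint): near right corner's shim: steel leaf 22 mm wide, 3 thick, hinged at the plate's edge (base x -45, y -93, z 16.5 mm); its 50 mm tail points to base -y, sloping up. In rad: 0 = tail 0.5 rad up, 0.5 = flat on its rest, at a stop. Pressing it flat raises a nose that props the corner. Stiff hinge, stays as left; about 6 N on its tail point moves it
- shim_near_right_tail (a point): on the upper face of the near right shim's tail, 42 mm out from its hinge, where to press; 18 mm above the bench when flat, about 36 to 39 mm with the tail up. Moves with the tail
- shim_far_left (a joint): far left corner's shim: steel leaf 22 mm wide, 3 thick, hinged at the plate's edge (base x +45, y +93, z 16.5 mm); its 50 mm tail points to base +y, sloping up. In rad: 0 = tail 0.5 rad up, 0.5 = flat on its rest, at a stop. Pressing it flat raises a nose that props the corner. Stiff hinge, stays as left; about 6 N on its tail point moves it
- shim_far_left_tail (a point): on the upper face of the far left shim's tail, 42 mm out from its hinge, where to press; 18 mm above the bench when flat, about 36 to 39 mm with the tail up. Moves with the tail
- shim_far_right (a joint): far right corner's shim: steel leaf 22 mm wide, 3 thick, hinged at the plate's edge (base x +45, y -93, z 16.5 mm); its 50 mm tail points to base -y, sloping up. In rad: 0 = tail 0.5 rad up, 0.5 = flat on its rest, at a stop. Pressing it flat raises a nose that props the corner. Stiff hinge, stays as left; about 6 N on its tail point moves it
- shim_far_right_tail (a point): on the upper face of the far right shim's tail, 42 mm out from its hinge, where to press; 18 mm above the bench when flat, about 36 to 39 mm with the tail up. Moves with the tail
- pin_near_left (a joint): tell-tale pin under the plate by the near left corner, out of sight and out of reach: 0 at the start, in m; the plate pushes it down (some 2.5 to 4 mm) if that corner gives, and it stays down
- pin_near_right (a joint): tell-tale pin under the plate by the near right corner, out of sight and out of reach: 0 at the start, in m; the plate pushes it down (some 2.5 to 4 mm) if that corner gives, and it stays down
- pin_far_left (a joint): tell-tale pin under the plate by the far left corner, out of sight and out of reach: 0 at the start, in m; the plate pushes it down (some 2.5 to 4 mm) if that corner gives, and it stays down
- pin_far_right (a joint): tell-tale pin under the plate by the far right corner, out of sight and out of reach: 0 at the start, in m; the plate pushes it down (some 2.5 to 4 mm) if that corner gives, and it stays down
- glue: white glue bottle, 48 mm across, 140 mm high. Origin on its underside. To be left alone
- ink_jar: glass ink jar with a black lid, 60 mm across, 70 mm high. Origin on its underside. To be left alone
- pencil_cup: white ceramic cup, 76 mm across, 95 mm high. Origin on its underside. To be left alone
- roller: ink roller lying on the bench, rubber roll 80 mm long and 32 mm thick, handle 100 mm to its -x. Origin on its underside. To be left alone
Mind the look-alikes: they are no part of the job. Several things have the shape of the plate; the one meant has the colours described above.

How it is judged (in metres and radians):
On the way, in this order (a step that is already met when the one before it is completed fails the run):
1. the corner that gives has been pressed down and found (value of joint any of pin_near_left, pin_near_right, pin_far_left, pin_far_right above 0.002 m), for 0.1 s.
2. that corner's shim is flat (((value of joint pin_near_left above 0.002 m and value of joint shim_near_left above 0.44 rad) or (value of joint pin_near_right above 0.002 m and value of joint shim_near_right above 0.44 rad) or (value of joint pin_far_left above 0.002 m and value of joint shim_far_left above 0.44 rad) or (value of joint pin_far_right above 0.002 m and value of joint shim_far_right above 0.44 rad))), for 0.2 s.
At the end, for the whole second after the job is handed in: The shim of the corner that gave is flat (joint above 0.44 of 0.5 rad: tail end within about 3 mm of its rest), the other three are still up (below 0.25 rad), and the plate lies still and level (within 0.012 rad) on its feet, less than 15 mm from where it started (((value of joint pin_near_left above 0.002 m and value of joint shim_near_left above 0.44 rad) or (value of joint pin_near_right above 0.002 m and value of joint shim_near_right above 0.44 rad) or (value of joint pin_far_left above 0.002 m and value of joint shim_far_left above 0.44 rad) or (value of joint pin_far_right above 0.002 m and value of joint shim_far_right above 0.44 rad)) and (value of joint shim_near_left below 0.25 rad or value of joint pin_near_left above 0.002 m) and (value of joint shim_near_right below 0.25 rad or value of joint pin_near_right above 0.002 m) and (value of joint shim_far_left below 0.25 rad or value of joint pin_far_left above 0.002 m) and (value of joint shim_far_right below 0.25 rad or value of joint pin_far_right above 0.002 m) and angle between plate's own z axis and vertical below 0.012 rad and z of plate in the frame of base between 0.0225 and 0.0265 m and linear speed of plate below 0.02 m/s and distance of plate from where it was at the start of the episode below 0.015 m); the robot touches nothing.
It fails at once if a shim is pressed down whose corner has not been found to give ((value of joint shim_near_left above 0.25 rad and value of joint pin_near_left below 0.002 m) or (value of joint shim_near_right above 0.25 rad and value of joint pin_near_right below 0.002 m) or (value of joint shim_far_left above 0.25 rad and value of joint pin_far_left below 0.002 m) or (value of joint shim_far_right above 0.25 rad and value of joint pin_far_right below 0.002 m)).
It fails at once if the plate is lifted (more than 10 mm) or shifted (more than 20 mm) (height (world z) of plate above 0.034 m or distance of plate from where it was at the start of the episode above 0.02 m or angle between plate's own z axis and vertical above 0.12 rad).
It fails at once if a thing standing around is moved more than 20 mm (distance of any of glue, ink_jar, pencil_cup, roller from where it was at the start of the episode above 0.02 m).
It also fails if it takes over 48 s, if anything falls off the work surface, if the arm or the gripper's body presses on something with over 40 N, if the wrist force passes 120 N, or if a joint passes its speed limit or range.

## Working session

There is one attempt and no reset: what is moved stays moved. The work goes in short steps, Python scripts to look and compute and a tool call to move; the robot and the scene stay as the last step left them, time stands still between calls to the robot, and variables do not carry over. Pictures are saved under pics/ and viewed, at most 10 in all, crops included, and the job is handed in when it is done.

Besides the shell and the picture viewer there is one more tool, called after "Call:" by a JSON object that holds its "fn" and its "kwargs", one argument or row to a line. play_rows: Moves the arm, as the interface text tells. Its arguments: {"type":"object","properties":{"targets":{"type":"string"},"newtons":{"type":"number"}},"required":["targets"]}

```bash
mkdir -p pics; cat > h.py <<'E'
import numpy as np, cv2
from cell import env, cams, ticket
def snap(n,f):
    s=env.get_state(); c=cams.camera(n); cv2.imwrite('pics/'+f,c['pixels']); return s,c
def K(c):
    f=240/np.tan(np.radians(c['vfov'])/2); return np.array([[f,0,c['cx']],[0,f,c['cy']],[0,0,1.]])
def ray(c,uv):
    k=K(c); d=(np.array(uv,float)-[c['cx'],c['cy']])/k[0,0]; s=d.copy()
    for _ in range(20): s=d/(1+c['k1']*(s@s))
    R=np.array(c['R']); t=np.array(c['t']); return -R.T@t, R.T@np.array([s[0],s[1],1])
def onz(c,uv,z):
    o,d=ray(c,uv); return o+d*(z-o[2])/d[2]
def proj(c,X):
    p=np.array(c['R'])@X+np.array(c['t']); s=p[:2]/p[2]; s=s*(1+c['k1']*(s@s)); return s*K(c)[0,0]+[c['cx'],c['cy']]
E
python3 - <<'E'
from h import *
for n in("scene","side"):
    s,c=snap(n,n+'0.png'); print(n,c['vfov'],c['k1'],-np.array(c['R']).T@np.array(c['t']))
print(s)
E
```

```text
scene 48.52788028115954 -0.047605174118897406 [ 1.12055365 -0.57047231  0.97520793]
side 55.15703536191329 -0.08006042538835359 [0.52480114 0.92163725 0.89264762]
{'t': 0.05, 'q': array([61.18628368, 27.37441555,  1.27833357, 89.17555215, -0.65770698,
       63.55840224, -4.75978154]), 'dq': array([ 0.09338837, -0.1676158 , -0.0304715 , -0.13953128, -0.03322858,
        0.061083  ,  0.00926683]), 'effort': array([ 5.62049827e-03, -5.84628654e+01,  1.54263463e+00, -2.73613322e+01,
       -5.43778203e-02,  1.31626736e-02,  4.18026889e-05]), 'ee_pos': array([ 0.25938888, -0.62253414,  0.21951767]), 'tcp_rot': array([-1.79899254e+02,  7.74652587e-03,  2.26247999e+01]), 'force': array([ 0.35210585, -0.9260443 ,  0.60301606]), 'moment': array([-0.0020609 ,  0.00639293, -0.0373396 ]), 'grip_force': 0.0, 'width': 0.08762358961017037}
```

View pics/scene0.png

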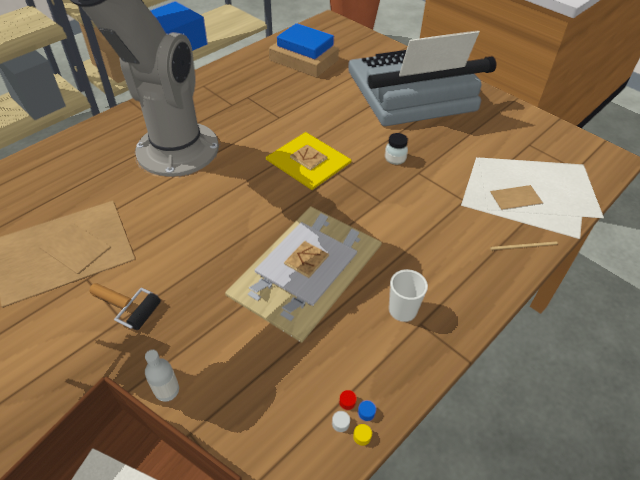

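View pics/side0.png

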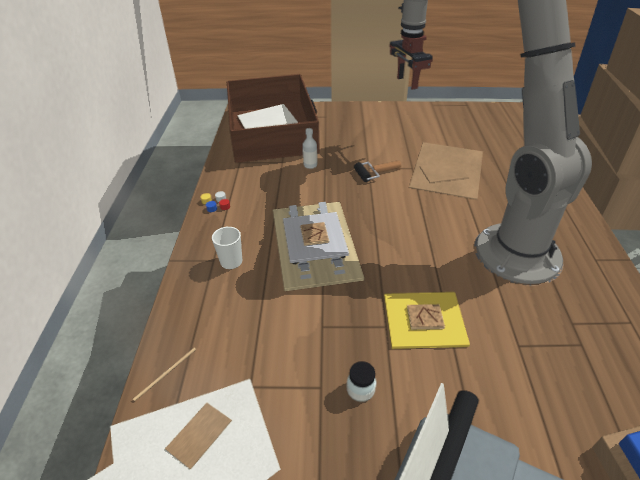

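Scene: the aluminium plate on the plywood board is at scene (305,262) / side (316,240). Look-alikes are the yellow plate (308,160), the brown sheet (60,250) and the card on paper (517,197). I choose the grey plate with the lino block and four shims. Next come a close crop and masks.

```bash
cat > m.py <<'E'
from h import *
outs=[]
for n,(x0,x1,y0,y1),sd in(("scene",(215,395,195,350),(262,230)),("side",(255,375,190,300),(0,0))):
    s,c=snap(n,n+'1.png'); im=c['pixels'][y0:y1,x0:x1]
    hsv=cv2.cvtColor(im,cv2.COLOR_BGR2HSV); g=cv2.GaussianBlur(im,(3,3),0)
    S=hsv[...,1].astype(int);V=hsv[...,2].astype(int)
    m=(((S<115)&(V>100))*255).astype(np.uint8)   # board + plate
    p=((S<45)*255).astype(np.uint8)
    m=cv2.morphologyEx(m,cv2.MORPH_CLOSE,np.ones((9,9)))
    m=cv2.morphologyEx(m,cv2.MORPH_OPEN,np.ones((5,5)))
    ct=max(cv2.findContours(m,0,2)[0],key=cv2.contourArea); h=cv2.convexHull(ct)
    q=h
    for e in np.arange(1,30,.5):
        q=cv2.approxPolyDP(h,e,True)
        if len(q)<=4: break
    q=q[:,0]+[x0,y0]
    W=[onz(c,u,.012) for u in q]
    print(n,q.tolist(),np.round(W,4).tolist(),[round(float(np.linalg.norm(W[i]-W[i-1])),3) for i in range(len(W))])
    o=np.hstack([cv2.resize(im,None,fx=2.2,fy=2.2,interpolation=2)]+[cv2.resize(cv2.cvtColor(a,8),None,fx=1.1,fy=1.1) if 0 else cv2.resize(cv2.cvtColor(p,8),None,fx=2.2,fy=2.2)])
    cv2.imwrite('pics/crop_'+n+'.png',o)
E
python3 m.py
```

```text
scene [[314, 208], [380, 245], [298, 340], [226, 290]] [[0.4505, 0.1057, 0.012], [0.6488, 0.1313, 0.012], [0.699, -0.187, 0.012], [0.4958, -0.2139, 0.012]] [0.323, 0.2, 0.322, 0.205]
side [[374, 190], [350, 299], [276, 299], [255, 190]] [[0.3871, -0.2749, 0.012], [0.478, 0.1795, 0.012], [0.6624, 0.1802, 0.012], [0.7713, -0.2769, 0.012]] [0.384, 0.463, 0.184, 0.47]
```

View pics/crop_scene.png

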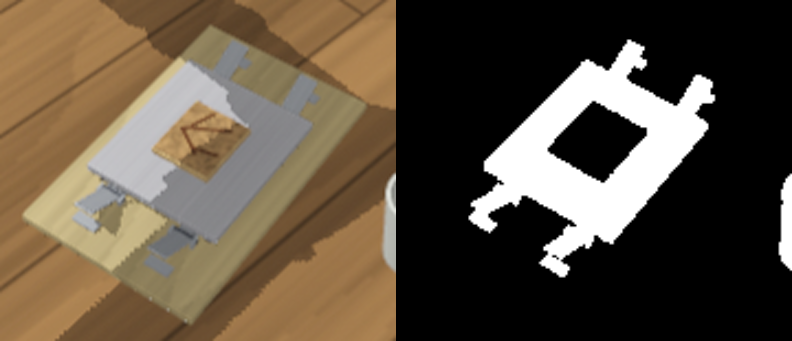

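The crop confirms a grey plate with its lino block at the centre, four grey shims at its left and right edges, and a plywood board. Now I refine from the plate in both views.

```bash
python3 - <<'E'
from h import *
for n,(x0,x1,y0,y1) in(("scene",(215,385,195,350)),("side",(262,372,195,300))):
    s,c=snap(n,n+'2.png'); im=c['pixels'][y0:y1,x0:x1]
    hsv=cv2.cvtColor(cv2.resize(im,None,fx=4,fy=4,interpolation=1),cv2.COLOR_BGR2HSV)
    p=((hsv[...,1]<45)*255).astype(np.uint8)
    ct=max(cv2.findContours(p,0,2)[0],key=cv2.contourArea)
    f=np.zeros_like(p); cv2.drawContours(f,[ct],-1,255,-1)
    hole=cv2.bitwise_and(f,255-p); hole=cv2.morphologyEx(hole,2,np.ones((9,9)))
    f=cv2.morphologyEx(f,2,cv2.getStructuringElement(2,(81,81)))
    for nm,mk,z in(('plate',f,.034),('lino',hole,.044)):
        k=max(cv2.findContours(mk,0,1)[0],key=cv2.contourArea)[:,0]
        u=(k+.5)/4-.5+[x0,y0]
        W=np.array([onz(c,a,z)[:2] for a in u]).astype(np.float32)
        r=cv2.minAreaRect(W*1000); print(n,nm,np.round(r[0],1),np.round(r[1],1),round(r[2],2))
E
```

```text
scene plate [572.6 -40.8] [163.7 195.1] 10.36
scene lino [573.9 -41.8] [72.8 84.3] 10.12
side plate [572.1 -30.1] [161.6 203.7] 10.23
side lino [572.1 -30.9] [70.1 88.3] 10.65
```

Call:
{"fn": "play_rows", "kwargs": {
  "targets": "0 20 35 0 -0.1; 0 38 70 0 -0.2; 0 56 105 0 -0.22; 0 74 140 0 -0.22; 0 92 175 0 -0.22"
}}

```text
t: 0.72
ee_pos: [0.3522, -0.4464, 0.2205]
tcp_rot: [180.0, -0.0, 10.0]
force: [0.8, 0.6, -0.5]
width: 0.058
grip_force: 0.0
```

Call:
{"fn": "play_rows", "kwargs": {
  "targets": "0 18 35 0 0; 0 36 70 0 0; 0 54 105 0 0; 0 72 140 0 0; 0 90 175 0 0"
}}

```text
t: 1.13
ee_pos: [0.4421, -0.2713, 0.2207]
tcp_rot: [180.0, -0.0, 10.0]
force: [0.9, 0.5, 0.3]
width: 0.0249
grip_force: 0.0
```

Call:
{"fn": "play_rows", "kwargs": {
  "targets": "0 18 35 0 0; 0 36 70 0 0; 0 54 105 0 0; 0 72 140 0 0; 0 90 175 0 0"
}}

```text
t: 1.55
ee_pos: [0.5322, -0.0963, 0.2207]
tcp_rot: [180.0, -0.0, 10.0]
force: [0.7, -0.5, 0.0]
width: 0.0002
grip_force: 0.0
```

Call:
{"fn": "play_rows", "kwargs": {
  "targets": "0 10 20 10 0; 0 20 40 20 0; 0 40 60 30 0; 0 40 60 30 0; 0 40 60 30 0"
}}

```text
t: 1.97
ee_pos: [0.5725, -0.0366, 0.2508]
tcp_rot: [-180.0, -0.1, 10.2]
force: [-0.9, -0.5, -0.0]
width: 0.0006
grip_force: 0.0
```

```bash
python3 - <<'E'
from h import *
s,c=snap('wrist','w0.png'); print(s['ee_pos'],s['tcp_rot'],s['force'],s['width']); print(c['vfov'],c['k1'],c['tool_from_camera'])
_,c=snap('scene','s3.png')
for uv,n in(((405,315),'cup'),((165,395),'glue'),((398,160),'jar')): print(n,onz(c,uv,0))
E
```

```text
[ 0.57245548 -0.03661988  0.25082695] [-1.79987041e+02 -6.58233431e-02  1.01718830e+01] [-0.91704961 -0.52239386 -0.00574868] 0.0006150479050499989
59.63026293676218 -0.004517190563827509 [[ 8.58793675e-04 -9.63778695e-01 -2.66701873e-01  7.18864554e-02]
 [ 9.99999236e-01  5.90434209e-04  1.08640072e-03  1.94042279e-04]
 [-8.89579958e-04 -2.66702602e-01  9.63778466e-01 -1.65298801e-01]
 [ 0.00000000e+00  0.00000000e+00  0.00000000e+00  1.00000000e+00]]
cup [0.81191107 0.02607679 0.        ]
glue [ 0.6020195 -0.4509774  0.       ]
jar [ 4.72262649e-01  4.18493312e-01 -1.11022302e-16]
```

View pics/w0.png

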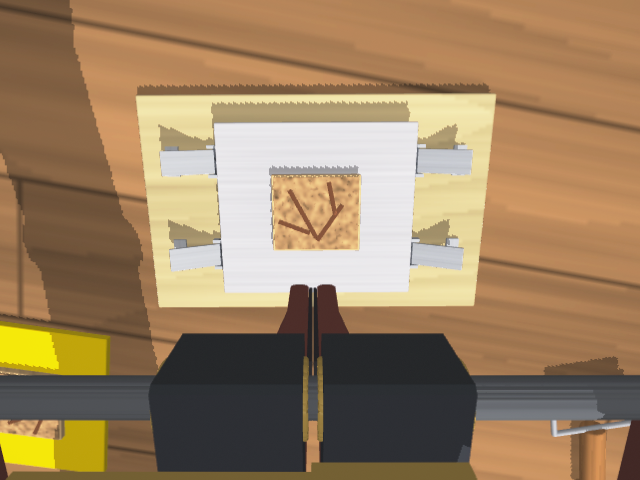

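Wrist view: the plate top has corners at about (215,123), (417,122), (408,291), (225,292), with the lino block at (316,212). The board corners are (137,96), (495,95), (474,305), (159,306), and all four shim tails are up. Up in the picture is far, left is left.

```bash
cat >> h.py <<'E'
from scipy.spatial.transform import Rotation as Ro
def wcam(s,c):
    T=np.eye(4);T[:3,:3]=Ro.from_euler('xyz',s['tcp_rot'],degrees=True).as_matrix();T[:3,3]=s['ee_pos']
    M=np.linalg.inv(T@np.array(c['tool_from_camera'])); c['R']=M[:3,:3]; c['t']=M[:3,3]; return c
E
python3 - <<'E'
from h import *
s=env.get_state(); c=wcam(s,cams.camera('wrist'))
for q,z in(([(215,123),(417,122),(408,291),(225,292)],.034),([(137,96),(495,95),(474,305),(159,306)],.012),([(273,175),(360,175),(359,249),(275,250)],.044)):
    W=np.array([onz(c,u,z)[:2]*1000 for u in q]); v=W[0]-W[1]+W[3]-W[2]; x=W[0]-W[3]+W[1]-W[2]
    print(W.mean(0).round(1),[np.linalg.norm(W[i]-W[i-1]).round(1) for i in range(4)],np.degrees(np.arctan2(-v[0],v[1])).round(2),np.degrees(np.arctan2(x[1],x[0])).round(2))
E
```

```text
[569.5 -43.6] [np.float64(158.3), np.float64(176.6), np.float64(158.2), np.float64(178.5)] 10.3 10.32
[569.3 -43.9] [np.float64(206.7), np.float64(325.9), np.float64(206.7), np.float64(328.2)] 10.17 10.28
[570.1 -43.9] [np.float64(68.7), np.float64(76.5), np.float64(67.7), np.float64(77.5)] 10.36 10.54
```

Call:
{"fn": "play_rows", "kwargs": {
  "targets": "0 -25 18 -35 0; 0 -50 36 -70 0; 0 -73 53 -100 0; 0 -73 53 -138 0; 0 -73 53 -176 0"
}}

```text
t: 2.53
ee_pos: [0.4968, 0.0149, 0.0741]
tcp_rot: [180.0, -0.1, 10.0]
force: [0.8, -1.1, -0.5]
width: 0.0008
grip_force: 0.0
```

Call:
{"fn": "play_rows", "kwargs": {
  "targets": "0 0 0 -5 0; 0 0 0 -10 0; 0 0 0 -13 0; 0 0 0 -15 0; 0 0 0 -16 0"
}}

```text
t: 2.95
ee_pos: [0.5003, 0.0146, 0.0603]
tcp_rot: [180.0, -0.2, 10.0]
force: [0.0, 1.0, 0.6]
width: 0.0006
grip_force: 0.0
```

Tips are at about 35 mm; I press gently in 1 mm steps.

Call:
{"fn": "play_rows", "kwargs": {
  "targets": "0 0 0 -1 0; 0 0 0 -2 0; 0 0 0 -3 0; 0 0 0 -3 0; 0 0 0 -3 0"
}}

```text
t: 3.37
ee_pos: [0.4987, 0.0149, 0.0558]
tcp_rot: [180.0, -0.0, 10.0]
force: [-0.7, 0.8, 0.2]
width: 0.0007
grip_force: 0.0
```

Call:
{"fn": "play_rows", "kwargs": {
  "targets": "0 0 0 -1 0; 0 0 0 -1 0; 0 0 0 -2 0; 0 0 0 -2 0; 0 0 0 -2 0"
}}

```text
t: 3.78
ee_pos: [0.4986, 0.0149, 0.0536]
tcp_rot: [-180.0, 0.0, 10.0]
force: [-0.6, 0.4, -0.3]
width: 0.0005
grip_force: 0.0
```

Call:
{"fn": "play_rows", "kwargs": {
  "targets": "0 0 0 -1 0; 0 0 0 -1 0; 0 0 0 -2 0; 0 0 0 -2 0; 0 0 0 -2 0"
}}

```text
t: 4.2
ee_pos: [0.4986, 0.0149, 0.0516]
tcp_rot: [180.0, 0.0, 10.0]
force: [-0.2, 0.4, 0.3]
width: 0.0006
grip_force: 0.0
```

```bash
python3 - <<'E'
from h import *
a=[]
for i in range(2):
    s,c=snap('side','s4.png'); print(s['ee_pos'],s['force'])
_,d=snap('scene','sc4.png')
x=cv2.resize(c['pixels'][170:300,250:390],None,fx=2.8,fy=2.8,interpolation=2);y=cv2.resize(d['pixels'][190:320,220:360],None,fx=2.8,fy=2.8,interpolation=2)
cv2.imwrite('pics/p4.png',np.hstack([x,y]))
E
```

```text
[0.49856653 0.01490351 0.05158431] [-0.23405179  0.41806618  0.29006817]
[0.49859569 0.01491431 0.05158945] [-0.15205702 -0.10704805  0.04224971]
```

View pics/p4.png

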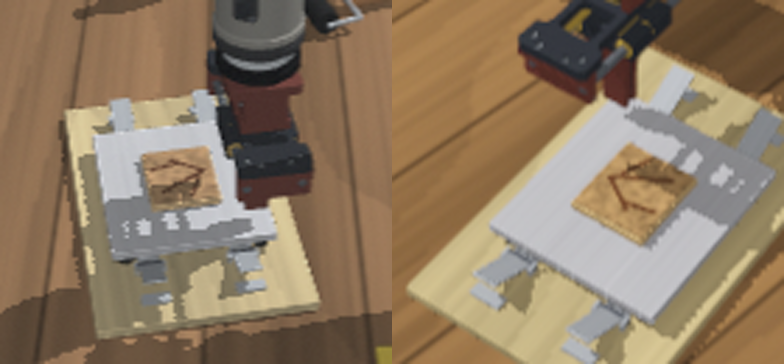

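```bash
python3 - <<'E'
from h import *
s=env.get_state(); p=s['ee_pos']+[0,0,-.025]
for n,(x0,y0),o in(('side',(250,170),0),('scene',(220,190),392)):
    c=cams.camera(n)
    print(n,'tip crop',((proj(c,p)-[x0,y0])*2.8+[o,0]).round(0))
    for nm,q in(('NL press',(.499,.016,.034)),('NLedge',(.4757,.0321,.034)),('FR',(.665,-.1163,.034)),('NR',(.508,-.145,.034)),('FL',(.633,.0609,.034))): print(nm,((proj(c,np.array(q))-[x0,y0])*2.8+[o,0]).round(0))
E
```

```text
side tip crop [254. 221.]
NL press [254. 217.]
NLedge [278. 228.]
FR [ 94. 130.]
NR [243. 112.]
FL [113. 249.]
scene tip crop [620. 120.]
NL press [621. 113.]
NLedge [616.  90.]
FR [647. 320.]
NR [483. 224.]
FL [773. 171.]
```

The crop shows the fingertip at about (622,104) in the right half, over the near left corner, with the plate still visible below it. The tips look higher than the pose suggests and there is no force yet, so I keep going down gently.

Call:
{"fn": "play_rows", "kwargs": {
  "targets": "0 0 0 -1 0; 0 0 0 -2 0; 0 0 0 -3 0; 0 0 0 -3 0; 0 0 0 -3 0"
}}

```text
t: 4.87
ee_pos: [0.4985, 0.0149, 0.0485]
tcp_rot: [-180.0, 0.0, 10.0]
force: [-0.4, -0.7, -0.6]
width: 0.0006
grip_force: 0.0
```

```bash
python3 - <<'E'
from h import *
s,c=snap('wrist','w5.png'); print(s['ee_pos'],s['force'])
E
```

```text
[0.4985073  0.01492496 0.04851487] [-0.42910482 -0.69297832 -0.59805667]
```

View pics/w5.png

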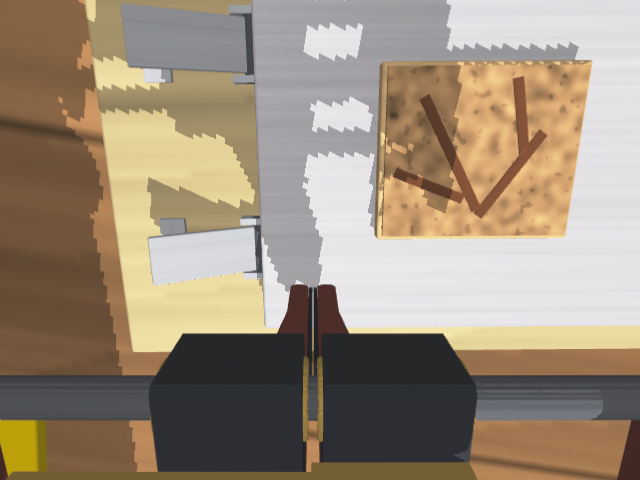

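Wrist view: the fingertips end at (313,287), over the plate, whose near left corner is at (266,325). I check where that puts them relative to the plate.

```bash
python3 - <<'E'
from h import *
s=env.get_state(); c=wcam(s,cams.camera('wrist'));R=Ro.from_euler('xyz',s['tcp_rot'],degrees=True).as_matrix()
for x in(.01,-.01):
  for z in(.0,.01,.015,.025): print(x,z,proj(c,s['ee_pos']+R@[x,0,z]).round(0))
q=[(266,325),(260,245),(383,65),(591,62),(567,236),(381,238)]
for u,z in zip(q,[.034,.034,.044,.044,.044,.044]): print(u,onz(c,u,z)*1000)
E
```

```text
0.01 0.0 [312. 282.]
0.01 0.01 [312. 274.]
0.01 0.015 [312. 270.]
0.01 0.025 [312. 263.]
-0.01 0.0 [312. 325.]
-0.01 0.01 [312. 315.]
-0.01 0.015 [312. 311.]
-0.01 0.025 [312. 302.]
(266, 325) [478.01601355  33.05894926  34.        ]
(260, 245) [516.23021546  41.38009424  34.        ]
(383, 65) [596.94319028   4.98808643  44.        ]
(591, 62) [611.79969768 -71.9655523   44.        ]
(567, 236) [545.53281781 -85.58623096  44.        ]
(381, 238) [531.05487921  -8.905846    44.        ]
```

Call:
{"fn": "play_rows", "kwargs": {
  "targets": "0 0 0 -1 0; 0 0 0 -2 0; 0 0 0 -3 0; 0 0 0 -3 0; 0 0 0 -3 0"
}}

```text
t: 5.38
ee_pos: [0.4985, 0.0149, 0.0456]
tcp_rot: [180.0, 0.0, 10.0]
force: [-0.3, -0.4, 0.3]
width: 0.0005
grip_force: 0.0
```

Call:
{"fn": "play_rows", "kwargs": {
  "targets": "0 0 0 -1 0; 0 0 0 -2 0; 0 0 0 -3 0; 0 0 0 -3 0; 0 0 0 -3 0"
}}

```text
t: 5.8
ee_pos: [0.4986, 0.0149, 0.0425]
tcp_rot: [-180.0, 0.0, 10.0]
force: [-0.4, -0.3, 0.5]
width: 0.0006
grip_force: 0.0
```

```bash
python3 - <<'E'
from h import *
_,d=snap('scene','sc6.png')
f=lambda im:cv2.resize(im[190:275,260:335],None,fx=5.3,fy=5.3,interpolation=0)
cv2.imwrite('pics/p6.png',np.hstack([f(cv2.imread('pics/sc4.png')),f(d['pixels'])]))
E
```

```text
(no output)
```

View pics/p6.png

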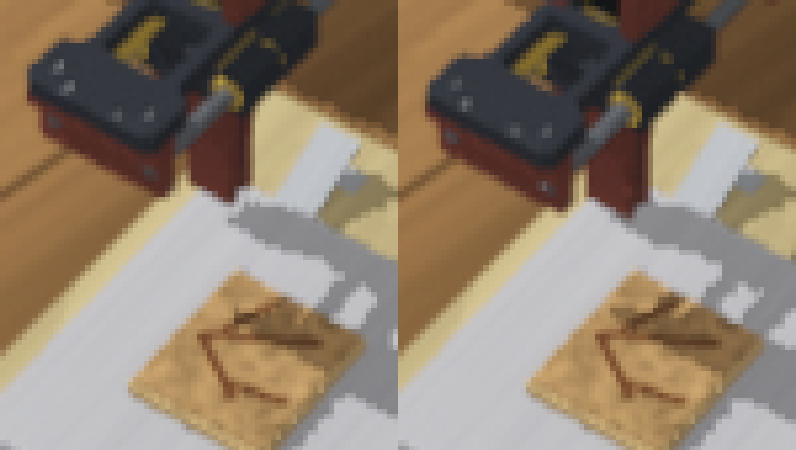

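The tip has moved down from row 200 to row 215 and now meets its own shadow, so contact is close (TCP about 42 mm). I continue in fine steps.

Call:
{"fn": "play_rows", "kwargs": {
  "targets": "0 0 0 -1 0; 0 0 0 -2 0; 0 0 0 -2 0; 0 0 0 -2 0; 0 0 0 -2 0"
}}

```text
t: 6.27
ee_pos: [0.4986, 0.0149, 0.0406]
tcp_rot: [180.0, 0.0, 10.0]
force: [-0.2, 0.6, -0.1]
width: 0.0004
grip_force: 0.0
```

Call:
{"fn": "play_rows", "kwargs": {
  "targets": "0 0 0 -1 0; 0 0 0 -2 0; 0 0 0 -2 0; 0 0 0 -2 0; 0 0 0 -2 0"
}}

```text
t: 6.68
ee_pos: [0.4986, 0.0149, 0.0386]
tcp_rot: [180.0, 0.0, 10.0]
force: [0.2, -0.1, -0.1]
width: 0.0004
grip_force: 0.0
```

Call:
{"fn": "play_rows", "kwargs": {
  "targets": "0 0 0 -1 0; 0 0 0 -2 0; 0 0 0 -2 0; 0 0 0 -2 0; 0 0 0 -2 0"
}}

```text
t: 7.1
ee_pos: [0.4986, 0.0149, 0.0366]
tcp_rot: [180.0, 0.0, 10.0]
force: [0.5, 0.3, 0.3]
width: 0.0005
grip_force: 0.0
```

```bash
python3 - <<'E'
from h import *
_,d=snap('scene','sc7.png'); s,w=snap('wrist','w7.png')
print(s['ee_pos'],s['force'],s['effort'])
def tip(im):
    r=im[190:275,296:308].astype(int); m=(r[...,2]>r[...,0]*1.6)&(r[...,2]<140)&(r[...,1]<70)
    return np.where(m.sum(1)>1)[0].max()+190
for f in('sc4','sc6','sc7'):print(f,tip(cv2.imread(f'pics/{f}.png')))
def lino(im):
    p=(cv2.cvtColor(im,cv2.COLOR_BGR2HSV)[...,1]<45)
    return [int(np.where(p[r,200:])[0].min())+200 for r in (300,310)], [int(np.where(p[250:345,k])[0].max())+250 for k in(290-15,380,450,560)]
for f in('w5','w7'):print(lino(cv2.imread(f'pics/{f}.png')))
a,b=cv2.imread('pics/sc4.png').astype(int),cv2.imread('pics/sc7.png').astype(int)
print('diff FR area',abs(a-b)[255:300,255:330].mean(),'NR',abs(a-b)[260:290,250:275].mean())
E
```

```text
[0.49861344 0.01492141 0.03663876] [-0.02591794 -0.11460807 -0.45322845] [-3.41449639e-03 -4.70735765e+01 -1.62632681e+00 -1.67507941e+01
  5.72546327e-03 -7.29103549e-02 -8.04417414e-05]
sc4 250
sc6 250
sc7 250
([264, 264], [344, 344, 326, 325])
([260, 261], [344, 344, 339, 338])
diff FR area 0.7314567901234568 NR 0.284
```

```bash
python3 - <<'E'
from h import *
c=cams.camera('scene')
for z in(.06,.05,.04,.034,.03,.025,.02,.015): print(z,proj(c,np.array([.4986,.0149,z])).round(1),proj(c,np.array([.4986+.0135*.179+.0098,.0149-.0135*.984+.0018,z])).round(1))
im=cv2.imread('pics/sc7.png'); f=lambda im:cv2.resize(im[200:250,285:335],None,fx=8,fy=8,interpolation=0)
cv2.imwrite('pics/p7.png',np.hstack([f(cv2.imread('pics/sc6.png')),f(im)]))
E
```

```text
0.06 [301.2 223.2] [301.2 228.5]
0.05 [301.2 226.1] [301.3 231.4]
0.04 [301.2 229. ] [301.3 234.2]
0.034 [301.2 230.7] [301.3 235.9]
0.03 [301.3 231.8] [301.3 237. ]
0.025 [301.3 233.2] [301.4 238.4]
0.02 [301.3 234.6] [301.4 239.8]
0.015 [301.3 236. ] [301.4 241.2]
```

View pics/p7.png

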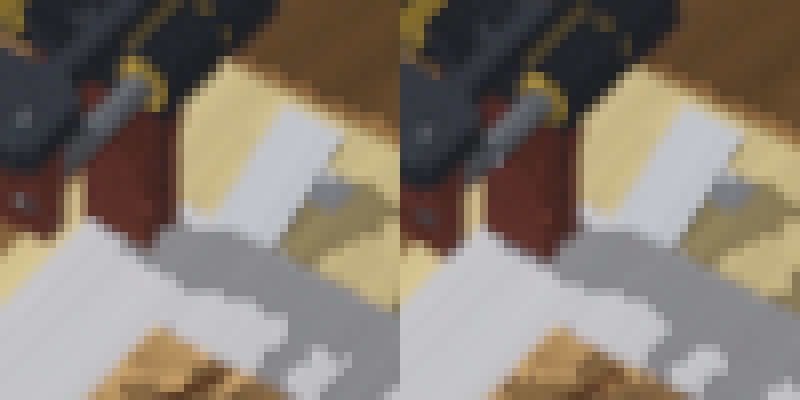

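Both views put the closed fingertips near the TCP itself rather than 25 mm ahead, and still about 10 mm above the plate. I continue down.

Call:
{"fn": "play_rows", "kwargs": {
  "targets": "0 0 0 -1 0; 0 0 0 -2 0; 0 0 0 -3 0; 0 0 0 -3 0; 0 0 0 -3 0"
}}

```text
t: 7.67
ee_pos: [0.4986, 0.0149, 0.0335]
tcp_rot: [-180.0, 0.0, 10.0]
force: [0.3, -0.7, -0.6]
width: 0.0002
grip_force: 0.0
```

Call:
{"fn": "play_rows", "kwargs": {
  "targets": "0 0 0 -1 0; 0 0 0 -2 0; 0 0 0 -2 0; 0 0 0 -2 0; 0 0 0 -2 0"
}}

```text
t: 8.08
ee_pos: [0.4987, 0.015, 0.0318]
tcp_rot: [180.0, -0.0, 10.0]
force: [-0.7, -1.5, 3.1]
width: 0.0005
grip_force: 1.5
```

Contact at TCP z of about 32 mm. Now I press.

Call:
{"fn": "play_rows", "kwargs": {
  "targets": "0 0 0 -1 0; 0 0 0 -1 0; 0 0 0 -2 0; 0 0 0 -2 0; 0 0 0 -2 0"
}}

```text
t: 8.5
ee_pos: [0.4985, 0.0151, 0.0296]
tcp_rot: [-180.0, 0.0, 10.0]
force: [-1.6, 1.8, 4.1]
width: 0.0006
grip_force: 2.2
```

Call:
{"fn": "play_rows", "kwargs": {
  "targets": "0 0 0 -1 0; 0 0 0 -2 0; 0 0 0 -3 0; 0 0 0 -3 0; 0 0 0 -3 0"
}}

```text
t: 8.92
ee_pos: [0.4985, 0.0151, 0.0277]
tcp_rot: [180.0, 0.0, 10.0]
force: [-6.2, 0.5, 18.5]
width: 0.0009
grip_force: 9.5
```

Call:
{"fn": "play_rows", "kwargs": {
  "targets": "0 0 0 1 0; 0 0 0 2 0; 0 0 0 3 0; 0 0 0 3 0; 0 0 0 3 0"
}}

```text
t: 9.33
ee_pos: [0.4986, 0.015, 0.0296]
tcp_rot: [-180.0, 0.0, 10.0]
force: [-1.9, 1.4, 4.2]
width: 0.0005
grip_force: 2.2
```

Call:
{"fn": "play_rows", "kwargs": {
  "targets": "0 0 0 5 0; 0 0 0 15 0; 0 0 0 30 0; 0 0 0 30 0; 0 0 0 30 0"
}}

```text
t: 9.75
ee_pos: [0.4994, 0.0147, 0.0605]
tcp_rot: [180.0, -0.1, 10.0]
force: [0.0, -0.3, -0.9]
width: 0.0002
grip_force: 0.0
```

```bash
python3 - <<'E'
from h import *
s=env.get_state(); print(s['ee_pos'],s['force'])
a=np.radians(10.3);ex=np.array([np.cos(a),np.sin(a)]);ey=np.array([-ex[1],ex[0]]);C=np.array([.5705,-.0415])
print('NL tail',C-.045*ex+.135*ey, 'move mm',(C-.045*ex+.135*ey-s['ee_pos'][:2])*1000)
c=wcam(s,cams.camera('wrist')); cv2.imwrite('pics/w9.png',c['pixels'])
# shim tail pixel: bright grey blob left of plate
print(proj(c,np.append(C-.045*ex+.135*ey,.0375)),proj(c,np.append(C-.045*ex+.093*ey,.018)))
E
```

```text
[0.49940034 0.01473289 0.06048441] [ 0.01643562 -0.30599551 -0.93933433]
NL tail [0.50208687 0.08327838] move mm [ 2.68653541 68.54548932]
[168.90904991 255.49712056] [262.94029215 244.14436151]
```

View pics/w9.png

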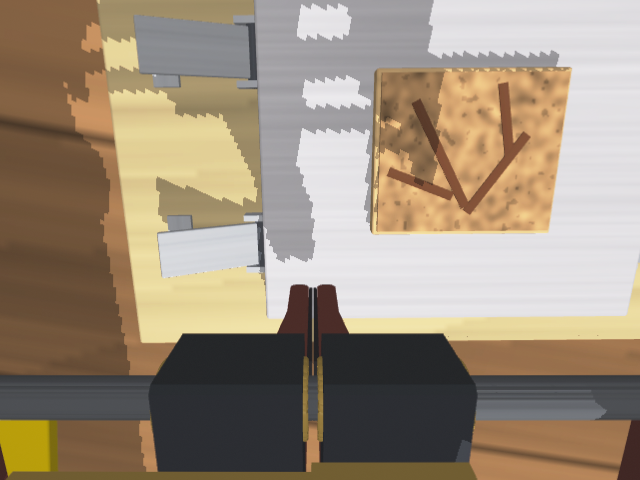

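The spring-back (4.2 N at 29.6 mm) confirms that the near left corner gives. Its shim tail is still up at (190,252), where projection predicts it. Now I press that tail.

Call:
{"fn": "play_rows", "kwargs": {
  "targets": "0 1 22 0 0; 0 2 45 0 0; 0 3 68 0 0; 0 3 68 -8 0; 0 3 68 -16 0"
}}

```text
t: 10.22
ee_pos: [0.5015, 0.0842, 0.043]
tcp_rot: [-180.0, -0.0, 10.2]
force: [-0.7, 0.1, 0.2]
width: 0.0003
grip_force: 0.0
```

Call:
{"fn": "play_rows", "kwargs": {
  "targets": "0 0 0 -3 0; 0 0 0 -6 0; 0 0 0 -9 0; 0 0 0 -12 0; 0 0 0 -14 0"
}}

```text
t: 10.63
ee_pos: [0.5017, 0.0824, 0.0296]
tcp_rot: [-180.0, -0.0, 9.9]
force: [-1.0, 2.3, 6.3]
width: 0.0005
grip_force: 2.6
```

Moving at 6 N, as expected.

Call:
{"fn": "play_rows", "kwargs": {
  "targets": "0 0 0 -2 0; 0 0 0 -4 0; 0 0 0 -6 0; 0 0 0 -8 0; 0 0 0 -10 0"
}}

```text
t: 11.05
ee_pos: [0.5021, 0.0831, 0.02]
tcp_rot: [-179.9, -0.1, 10.0]
force: [-1.2, 4.0, 5.3]
width: 0.0003
grip_force: 2.8
```

Call:
{"fn": "play_rows", "kwargs": {
  "targets": "0 0 0 -1 0; 0 0 0 -2 0; 0 0 0 -3 0; 0 0 0 -3 0; 0 0 0 -3 0"
}}

```text
t: 11.47
ee_pos: [0.5021, 0.083, 0.0169]
tcp_rot: [-180.0, -0.1, 10.0]
force: [0.0, 2.2, 2.9]
width: 0.0005
grip_force: 1.8
```

Call:
{"fn": "play_rows", "kwargs": {
  "targets": "0 0 0 -1 0; 0 0 0 -2 0; 0 0 0 -2 0; 0 0 0 -2 0; 0 0 0 -2 0"
}}

```text
t: 11.88
ee_pos: [0.5022, 0.083, 0.0156]
tcp_rot: [-180.0, -0.1, 10.0]
force: [-2.6, 2.9, 13.3]
width: 0.0004
grip_force: 6.5
```

At the stop; one more nudge, then straight up and clear.

Call:
{"fn": "play_rows", "kwargs": {
  "targets": "0 0 0 -1 0; 0 0 0 -1 0; 0 0 0 -1 0; 0 0 0 -1 0; 0 0 0 -1 0"
}}

```text
t: 12.3
ee_pos: [0.5023, 0.083, 0.0152]
tcp_rot: [180.0, -0.1, 10.0]
force: [-5.1, 2.7, 20.1]
width: 0.0006
grip_force: 10.7
```

Call:
{"fn": "play_rows", "kwargs": {
  "targets": "0 0 0 10 0; 0 0 0 35 0; 0 -15 0 70 0; 0 -30 0 105 0; 0 -30 0 140 0"
}}

```text
t: 12.72
ee_pos: [0.4681, 0.0814, 0.154]
tcp_rot: [179.9, 0.3, 10.0]
force: [0.1, -0.1, -0.6]
width: 0.0007
grip_force: 0.0
```

Call:
{"fn": "play_rows", "kwargs": {
  "targets": "0 10 -30 20 0; 0 30 -60 40 0; 0 50 -90 60 0; 0 68 -125 80 0; 0 68 -125 80 0"
}}

```text
t: 13.13
ee_pos: [0.5433, -0.0509, 0.237]
tcp_rot: [179.7, -0.3, 9.4]
force: [1.4, 0.2, 1.0]
width: 0.0006
grip_force: 0.0
```

```bash
python3 - <<'E'
from h import *
s,c=snap('wrist','w12.png'); print(s['ee_pos'],s['force'],s['dq'].round(2))
E
```

```text
[ 0.54326412 -0.05094535  0.23704276] [1.4465154  0.15613934 1.03239301] [-0.84  0.68 -3.1   3.28 -1.45 -0.54 -2.56]
```

View pics/w12.png

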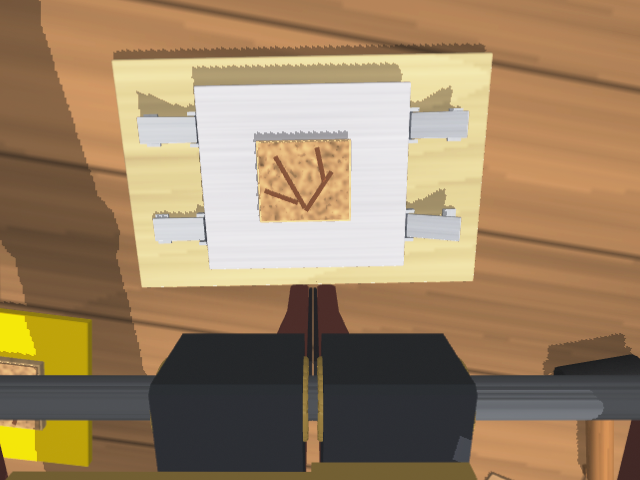

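The near left shim at (180,228) now lies flat with no cast shadow. The other three, at (167,130), (438,124) and (432,226), are still up, and the plate is in place.

Call:
{"fn": "play_rows", "kwargs": {
  "targets": "0 0 0 0 0; 0 0 0 0 0; 0 0 0 0 0; 0 0 0 0 0; 0 0 0 0 0"
}}

```text
t: 13.6
ee_pos: [0.5391, -0.0411, 0.2331]
tcp_rot: [-180.0, 0.1, 10.1]
force: [-0.0, -0.2, -0.2]
width: 0.0006
grip_force: 0.0
```

```bash
python3 -c "
from cell import ticket
print(ticket.finish_job())"
```

```text
the job is handed in; nothing more can be done
None
```

The near left corner was the one that gave. I pressed its shim flat, left the other three up, saw the plate still in place in the last picture, and handed the job in; no verdict came back.

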